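# Stand the plaque for scanning and hold the backdrop flap at its balance point

## Task

Take the wooden plaque from its sloped rest and stand it upright on its thin bottom edge in the middle of the green pad of the scan station, its broad face parallel to the white backdrop flap, and let go of it. Then swing the flap up smoothly by its rod to its balance point, straight upright, and finish while still holding it there with the fingers for the scan: it must not drop back, nor tip over the top towards the plaque. Leave the glue bottle, tape roll and screwdriver where they are.

Things in the scene. Friction and masses are not known exactly. Their poses are not given: they have to be found in the camera images.
- plaque_mid (a point): centre of the loose light-wood plaque, 90 mm wide (its y), 15 mm thick (its x, the face normal), 120 mm tall (its z, towards its top edge), about 110 g, with a round brass-and-dark inlay on each face. At the start it leans in the fixed grey plastic sloped rest, 0.65 rad (37 degrees) off vertical, its top edge leaning roughly towards the robot. The rest's back board covers the underside up to 68 mm from the bottom edge, so the top 50 mm stick out free on both faces
- plaque: the same plaque; origin at the centre of its bottom edge face, same axes as plaque_mid
- pad (a point): centre of the green pad (130 x 40 mm, long side along its x) on the top face of the fixed blue scan station, 12 mm above the table; x runs along the flap's hinge, away from the robot, y from the hinge towards the pad, z up. The plaque stands with its face normal (x) along the pad's y, either way round
- hinge (a point): middle of the flap's hinge line on the fixed station, 34 mm above the table; axes as pad; the hinge line runs along its x, 95 mm from the pad's centre line
- flap (a joint): angle of the white backdrop flap (160 mm wide, 6 mm thick, 0.35 kg) about its hinge, rad: 0 is straight upright and is its balance point; negative leans away from the pad, positive leans towards the pad. Low friction: it falls whichever way it leans. It starts at rest on its back stop at -1.22 (70 degrees back, sloping just above the table); its other stop is at +1.0
- rod_near (a point): grip point on the near end of the round aluminium rod (12 mm diameter, along x, 170 mm from the hinge line) on the flap's free edge: the rod sticks out 65 mm past the panel at each side and this point is in the middle of that free piece, on the rod's axis, nearer the robot. Moves with the flap: z points from the hinge to the rod, y is the flap's normal (towards the pad when upright). 92 mm above the table at the start, 204 mm when upright
- rod_far (a point): the same point at the other end of the rod, farther from the robot, 226 mm from rod_near
- glue: bystander, to be left alone: white glue bottle with red cap, 130 mm high, 50 mm across; origin at its underside
- tape: bystander, to be left alone: yellow roll of tape lying flat, 90 mm across, 25 mm high; origin at its underside
- driver: bystander, to be left alone: screwdriver with red handle lying on the table
Mind the look-alikes: they are no part of the job. Of the things that look like the plaque, the largest one is meant.

How it is judged:
On the way, in this order (a step that is already met when the one before it is completed fails the run):
1. the plaque stands upright on the pad, parallel to the flap, let go (angle between plaque_mid's own z axis and vertical below 0.1 rad and horizontal distance between plaque_mid and pad below 0.025 m and angle between the x axis of plaque_mid and the y axis of pad, either way round below 0.2 rad and z of plaque_mid in the frame of pad between 0.055 and 0.065 m and contact force between the fingers and plaque below 0.1 N and linear speed of plaque below 0.03 m/s and value of joint flap below -0.5 rad), for 0.3 s.
2. the fingers hold the flap still at its upright balance point (value of joint flap between -0.09 and 0.09 rad and velocity of joint flap between -0.1 and 0.1 rad/s and contact force between the fingers and flap above 0.5 N and contact force between flap and plaque below 0.1 N), for 0.5 s.
At the end, for the whole second after the job is handed in: Plaque standing on the pad, upright within 0.1 rad, within 25 mm of the pad centre, parallel to the flap within 0.2 rad, let go and still; flap within 0.09 rad (5 degrees) of upright, still, touched by the fingers with over 0.5 N and clear of the plaque (all of step 2 and angle between plaque_mid's own z axis and vertical below 0.1 rad and horizontal distance between plaque_mid and pad below 0.025 m and angle between the x axis of plaque_mid and the y axis of pad, either way round below 0.2 rad and z of plaque_mid in the frame of pad between 0.055 and 0.065 m and contact force between the fingers and plaque below 0.1 N and linear speed of plaque below 0.03 m/s); the arm keeps its last pose, push and grip.
It fails at once if the flap tips over the top towards the plaque by more than 0.25 rad (value of joint flap above 0.25 rad).
It fails at once if the flap is dropped or flung (faster than 4 rad/s) (velocity of joint flap above 4 rad/s or velocity of joint flap below -4 rad/s).
It fails at once if a bystander is moved by more than 30 mm (distance of any of glue, tape, driver from where it was at the start of the episode above 0.03 m).
It also fails if it takes over 64 s, if anything falls off the work surface, if the arm or the gripper's body presses on something with over 40 N, if the wrist force passes 120 N, or if a joint passes its speed limit or range.

## Robot

A 6-joint arm with a two-finger parallel gripper is mounted at the origin on the work surface. World frame = base frame: x ahead of the robot, y to its left, z up, the work surface at z = 0. Lengths are in m, angles in rad, forces in N, time in s.
With the tool pointing down it reaches from about 0.325 to 0.875 m from the base axis. Payload 4.4 kg.
Tool frame: the origin (TCP) lies between the finger pads; the fingertips stand 11 mm ahead of it and the grasp point (between the pads) lies 8 mm behind it (tip_extent is the distance from the TCP to the fingertips, in m); z points along the fingers, y is the line along which they close (so a half turn about z gives the same grasp; the last joint's range is limited). The gripper opens to 85 mm and grips with 20 to 120 N. Pads are 22 mm wide; open, the fingers measure 114 mm over their backs; the gripper's body (76 mm by 85 mm) begins 54 mm behind the grasp point. The pads swing forward as they close: fully open they stand 13 mm farther back than shut.
Start: joints at [-0.15, 0.207, 1.542, -0, 1.393, -0.15], TCP at [0.575, -0, 0.22] pointing down, gripper open.
Joint ranges: [-2.73, 2.73], [-0.86, 2.22], [0.23, 2.46], [-1.11, 4.25], [0.08, 2.63], [-2.82, 2.82]. Speed limits (rad/s): [2.79, 2.79, 3.14, 3.14, 3.14, 3.14].

## Interface

Orientations are given as a unit quaternion [w, x, y, z].
In Python, from cell import * gives the robot as it stands.
- The arm moves only by the tool servo_tool, never from a script. Its argument "plan" is one flat list of numbers, 5 for each row, row after row: the shift along the tool's x, y, z in m, then the turn about the tool's z in degrees, then the finger opening in m, from 0 to 0.0854. In form: [dx, dy, dz, roll, fingers, dx, dy, dz, roll, fingers, ...]. A call has 1 to 5 rows; each row is the pose to reach, as a shift and turn from the pose commanded when the call began, along the tool's axes at that moment; what a row does not reach only later rows make up. A row lasts 1/10 s, in which the tool goes at most 50 mm and 8.59 degrees, less where a joint would pass 70% of its speed; a pose out of reach is approached as far as the arm can. A call with a gripper value outside its range is refused whole. The fingers move at their own pace and stop on an object; "newtons" is the grip in N (left out, the last holds). Time passes only in rows, so rows that repeat a pose let the fingers close. It gives the time, the measured TCP pose, the force, the opening and the grip force at its end, in the units of the state.
- state(): the state, without advancing time (a new reading comes with each control period).
- camera(name): name is "scene" or "side" or "wrist"; returns a dict with "color" (420x560x3 uint8, red, green, blue), "camera_matrix" (3x3 intrinsics, pixels), "R" (3x3) and "t" (3): a world point X has camera coordinates R X + t; the wrist camera has in their place "T_tool_cam" (4x4, takes a point from camera to tool coordinates, whose origin is the TCP and whose axes are the flange's). Camera axes: x right, y down, z forward; pixel columns grow to the right and rows downward; lengths in m; the calibration is good to about 2 mm. A picture is of the moment at which its call begins: read the wrist's pose just before it. There is no depth.
- close_job(): hands the job in; it is judged then, once.
The state is a dict: "time_s": time; "joints": joint angles; "joint_vel": joint speeds; "joint_efforts": joint torques, N m; "tool_pos": TCP position; "orientation": TCP orientation; "wrist_force": force on the tool from outside, world axes, zero at the start; "ft_torque": the same for the moment, N m; "opening": finger opening in m; "gripper_force": force on a finger pad.
Only numpy, scipy, OpenCV 4.12 (cv2) and the standard library are available. Lean on these libraries where they do the work, as an engineer would, in place of code of your own. Each camera call takes 0.05 s, during which the arm holds its last target. There are 200 camera calls.

## Working session

There is one attempt and no reset: what is moved stays moved. The work goes in short steps, Python scripts to look and compute and a tool call to move; the robot and the scene stay as the last step left them, time stands still between calls to the robot, and variables do not carry over. Pictures are saved under pics/ and viewed, at most 10 in all, crops included, and the job is handed in when it is done.

Besides the shell and the picture viewer there is one more tool, called after "Call:" in YAML: its name, and indented under it one key for each argument. servo_tool: Moves the arm, as the interface text tells. Its arguments: {"type":"object","properties":{"plan":{"type":"array","items":{"type":"number"}},"newtons":{"type":"number"}},"required":["plan"]}

```bash
mkdir -p pics; ls; python3 - <<'E'
from cell import *
import cv2,numpy as np
s=state();print(s)
for n in("scene","side"):
    c=camera(n);np.savez(f"pics/{n}0.npz",**{k:c[k] for k in("color","camera_matrix","R","t")})
    cv2.imwrite(f"pics/{n}0.png",c["color"][:,:,::-1]);print(n,c["camera_matrix"],c["R"],c["t"],-c["R"].T@c["t"])
E
```

```text
pics
{'time_s': 0.0, 'joints': array([-1.50518945e-01,  2.07399716e-01,  1.54296100e+00, -6.60808213e-06,
        1.39349140e+00, -1.50480413e-01]), 'joint_vel': array([ 0.0002085 , -0.00057214, -0.00039412, -0.00134801, -0.00083029,
        0.0006623 ]), 'joint_efforts': array([ 4.44781954e-04, -3.83034396e+01, -2.91594708e+01, -2.26178481e-04,
        1.06274080e-02,  5.83859855e-05]), 'tool_pos': array([5.74218826e-01, 9.41134930e-05, 2.18433961e-01]), 'orientation': array([-9.07651347e-04,  7.07119538e-01,  7.07093121e-01, -6.72654708e-04]), 'wrist_force': array([ 0.11808999, -0.04988103,  0.51660692]), 'ft_torque': array([ 0.00095252,  0.01158482, -0.00787963]), 'gripper_force': 0.0, 'opening': 0.08535706078230178}
scene [[484.83157766   0.         269.19874297]
 [  0.         484.83157766 210.26809226]
 [  0.           0.           1.        ]] [[ 0.10606398  0.9943334   0.00717744]
 [ 0.84525474 -0.08635547 -0.52733969]
 [-0.52373166  0.06199851 -0.84962423]] [ 0.01889004 -0.35482351  1.61365266] [ 1.14303369 -0.14946801  1.18375029]
side [[462.80374418   0.         273.78933933]
 [  0.         462.80374418 206.9007558 ]
 [  0.           0.           1.        ]] [[ 0.99308381 -0.11665251  0.01329424]
 [-0.07828473 -0.74229372 -0.66548593]
 [ 0.08749883  0.65984257 -0.74629199]] [-0.50727634  0.0817318   1.53443236] [ 0.37590524 -1.01098985  1.2062698 ]
```

View pics/scene0.png

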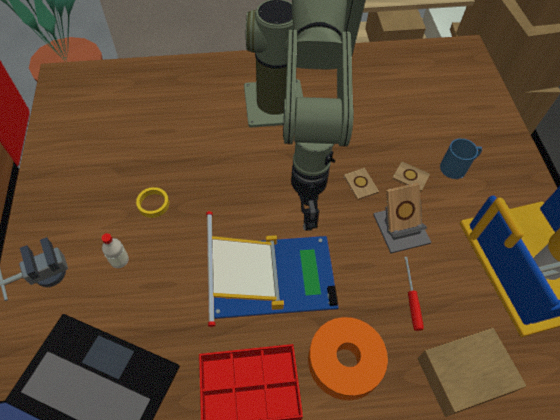

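View pics/side0.png

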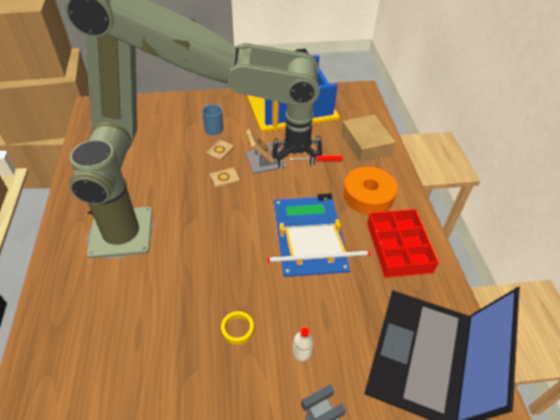

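```bash
cat > h.py <<'E'
import numpy as np,cv2
def load(n): return dict(np.load(f"pics/{n}.npz"))
def ray(c,uv):
    d=c["R"].T@np.linalg.solve(c["camera_matrix"],[uv[0],uv[1],1.]);return -c["R"].T@c["t"],d/np.linalg.norm(d)
def onz(c,uv,z):
    o,d=ray(c,uv);return o+d*(z-o[2])/d[2]
def tri(c1,u1,c2,u2):
    a,d=ray(c1,u1);b,e=ray(c2,u2)
    s=np.linalg.lstsq(np.c_[d,-e],b-a,rcond=None)[0];p,q=a+s[0]*d,b+s[1]*e
    return (p+q)/2,np.linalg.norm(p-q)
def proj(c,X):
    p=c["camera_matrix"]@(c["R"]@np.array(X)+c["t"]);return p[:2]/p[2]
def blobs(m,mn=15):
    n,l,st,ce=cv2.connectedComponentsWithStats(m.astype(np.uint8),connectivity=8)
    return [(ce[i],st[i],l==i) for i in range(1,n) if st[i][4]>=mn]
E
python3 - <<'E'
from h import *
np.set_printoptions(precision=4,suppress=True)
for n in("scene0","side0"):
    c=load(n);hsv=cv2.cvtColor(c["color"],cv2.COLOR_RGB2HSV);H,S,V=[hsv[...,i].astype(int) for i in range(3)]
    print(n)
    for ce,st,m in blobs((H>45)&(H<80)&(S>120)&(V>60),60):
        r=cv2.minAreaRect(np.argwhere(m)[:,::-1].astype(np.float32))
        print("green",ce,st,onz(c,ce,.012)); print(np.array([onz(c,p,.012)[:2] for p in cv2.boxPoints(r)]))
    for ce,st,m in blobs(((H<6)|(H>174))&(S>150)&(V>90),8): print("red",ce,st)
    for ce,st,m in blobs((H>8)&(H<25)&(S>60)&(S<150)&(V>130),60): print("wood",ce,st)
    for ce,st,m in blobs((H>20)&(H<28)&(S>150)&(V>90),8): print("yel",ce,st)
    big=cv2.resize(c["color"][(160,265,340,450) and slice(160,340) if n=="scene0" else slice(110,290), slice(330,450) if n=="scene0" else slice(190,390)],None,fx=3,fy=3,interpolation=cv2.INTER_CUBIC)
    cv2.imwrite(f"pics/{n}_crop.png",big[...,::-1])
a=cv2.imread("pics/scene0_crop.png");b=cv2.imread("pics/side0_crop.png");print(a.shape,b.shape)
a=a[:300];
s=load("scene0")["color"][170,:1]
x=cv2.resize(load("scene0")["color"][170:260,360:450],None,fx=4.4,fy=4.4,interpolation=cv2.INTER_CUBIC)
y=cv2.resize(load("side0")["color"][110:200,220:310],None,fx=4.4,fy=4.4,interpolation=cv2.INTER_CUBIC)
cv2.imwrite("pics/pl.png",np.hstack([x,y])[...,::-1])
E
```

```text
scene0
green [22.8571 12.0381] [ 10   0  26  26 210] [-0.5534 -0.899   0.012 ]
[[-0.6187 -0.9678]
 [-0.6622 -0.9441]
 [-0.4939 -0.8329]
 [-0.4543 -0.8569]]
green [44.2213 16.004 ] [ 35   0  21  33 253] [-0.5217 -0.8156  0.012 ]
[[-0.5803 -0.89  ]
 [-0.6365 -0.8568]
 [-0.4651 -0.7487]
 [-0.4142 -0.7823]]
green [62.4516  2.8871] [51  0 23 10 62] [-0.5956 -0.7569  0.012 ]
[[-0.5618 -0.7958]
 [-0.618  -0.8029]
 [-0.6099 -0.7185]
 [-0.5538 -0.7126]]
green [309.7737 272.1009] [300 250  21  45 654] [0.6225 0.0221 0.012 ]
[[0.5555 0.0049]
 [0.5541 0.0456]
 [0.6843 0.0398]
 [0.6853 0.0013]]
red [ 11.5134 116.3704] [   0   61   29  104 1860]
red [208.9375 212.6875] [206 211   7   5  16]
red [106.3924 237.7975] [102 233  10  11  79]
red [415.1856 310.3067] [408 291  16  40 388]
red [211.125 323.75 ] [208 322   8   5  32]
red [249.7894 385.1859] [ 199  344  104   76 6578]
wood [405.3052   2.1959] [365   0 109   8 485]
wood [361.9167  33.5714] [356  22  13  21 168]
wood [404.3205 187.9872] [387 163  42  68 546]
wood [361.3608 183.0731] [345 168  34  30 424]
wood [477.3956 352.956 ] [461 333  34  
[... 1302 characters left out ...]
.3254] [205 139  29  22 338]
wood [299.6364 158.25  ] [289 155  21   6  88]
wood [224.4214 177.0299] [209 167  31  21 401]
wood [149.2292 222.6458] [133 205  22  46 144]
wood [106.775  249.2792] [ 86 217  63  44 240]
wood [302.2067 347.8267] [292 331  23  32 150]
wood [327.1407 397.2222] [301 383  46  37 135]
yel [263.283  113.6463] [248  95  38  37 523]
yel [325.8542 118.1875] [312 110  27  14 144]
yel [218.9 148.9] [217 148   5   3  10]
yel [223.1429 176.0714] [221 175   5   3  14]
yel [338.3125 232.5875] [334 220  11  32  80]
yel [281.5    227.6818] [280 224   4  10  22]
yel [289.0909 241.5682] [286 229   7  26  44]
yel [237.0213 327.3114] [221 311  33  34 517]
(540, 360, 3) (540, 600, 3)
```

View pics/pl.png

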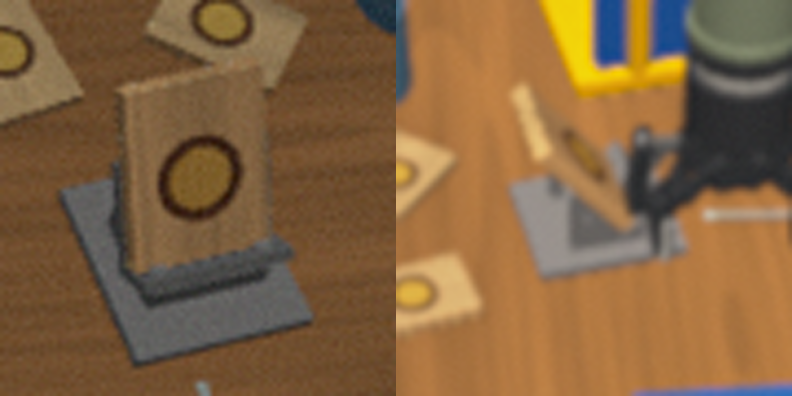

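```bash
python3 - <<'E'
from h import *
np.set_printoptions(precision=4,suppress=True)
a,b=load("scene0"),load("side0")
S=lambda x,y:(360+x/4.4-.4,170+y/4.4-.4); D=lambda x,y:(220+(x-396)/4.4-.4,110+y/4.4-.4)
print("inlay",tri(a,S(200,177),b,D(583,152)))
print("topmid",tri(a,S(194,82),b,D(529,124)))
print("topL(-y)",tri(a,S(125,92),b,D(545,160)),"topR",tri(a,S(260,70),b,D(515,88)))
for p in((62,190),(137,363),(312,320)): print("base",onz(a,S(*p),.003))
for p in((545,275),(512,185)): print("baseside",onz(b,D(*p),.003))
u=lambda x,y:np.array([x,y])
print("rodnear",tri(a,(208.9,212.7),b,(268.4,259.1)),[onz(a,p,.092) for p in((208.9,212.7),(211.1,323.75))],onz(b,(268.4,259.1),.092))
c=load("side0")["color"]; print(onz(b,(367,253.5),.092))
print("driver",onz(a,(415,310),.01),onz(a,(406.5,258),.01),"glue cap",tri(a,(106.4,237.8),b,(304.3,331.7)))
E
```

```text
inlay (array([0.5009, 0.2928, 0.0849]), np.float64(0.0007823662907535878))
topmid (array([0.4558, 0.2913, 0.1208]), np.float64(0.0005745940074355065))
topL(-y) (array([0.4633, 0.2448, 0.1239]), np.float64(0.00581909670738486)) topR (array([0.4493, 0.3352, 0.1213]), np.float64(0.004210831168751957))
base [0.454  0.2334 0.003 ]
base [0.5823 0.2521 0.003 ]
base [0.564  0.3687 0.003 ]
baseside [0.4618 0.2336 0.003 ]
baseside [0.4428 0.3506 0.003 ]
rodnear (array([ 0.4656, -0.2295,  0.0965]), np.float64(0.0030268359736597976)) [array([ 0.4614, -0.2289,  0.092 ]), array([ 0.7635, -0.2362,  0.092 ])] [ 0.4669 -0.2277  0.092 ]
[ 0.7603 -0.239   0.092 ]
driver [0.7526 0.272  0.01  ] [0.6074 0.2878 0.01  ] glue cap (array([ 0.5297, -0.4821,  0.1249]), np.float64(0.0011748468630097782))
```

Call:
servo_tool:
  plan: [0.045,-0.015,0,-2,0.0854,0.09,-0.03,0,-4,0.0854,0.135,-0.045,0,-6,0.0854,0.18,-0.06,0,-8,0.0854,0.22,-0.074,0,-9,0.0854]

```text
time_s: 0.6
tool_pos: [0.4997, 0.2218, 0.2191]
orientation: [-0.0, 0.649, 0.761, -0.0]
wrist_force: [0.6, 0.4, -0.8]
opening: 0.0854
gripper_force: 0.0
```

```bash
python3 - <<'E'
from cell import *
s=state();print(s["tool_pos"],s["orientation"],s["joints"])
E
```

```text
[0.49965229 0.22180907 0.21910471] [-3.63688413e-04  6.48936894e-01  7.60842103e-01 -2.65927783e-04] [2.59270803e-01 1.47654107e-01 1.61141712e+00 3.00747844e-04
 1.38337270e+00 1.00791139e-01]
```

```bash
cat >> h.py <<'E'
from scipy.spatial.transform import Rotation as Ro
def wrist(s,c):
    q=s["orientation"];T=np.eye(4);T[:3,:3]=Ro.from_quat([q[1],q[2],q[3],q[0]]).as_matrix();T[:3,3]=s["tool_pos"]
    W=np.linalg.inv(T@c["T_tool_cam"]);return dict(color=c["color"],camera_matrix=c["camera_matrix"],R=W[:3,:3],t=W[:3,3])
E
python3 - <<'E'
from cell import *
from h import *
s=state();c=wrist(s,camera("wrist"));np.savez("pics/w1.npz",**c);cv2.imwrite("pics/w1.png",c["color"][...,::-1]);print(-c["R"].T@c["t"],c["R"],c["camera_matrix"])
E
```

```text
[0.48871303 0.29445321 0.37315686] [[ 9.87214781e-01  1.59394296e-01 -6.58821322e-04]
 [ 1.52975277e-01 -9.46280893e-01  2.84870208e-01]
 [ 4.47832561e-02 -2.81328863e-01 -9.58565872e-01]] [[321.31039759   0.         283.37914277]
 [  0.         321.31039759 211.35585353]
 [  0.           0.           1.        ]]
```

View pics/w1.png

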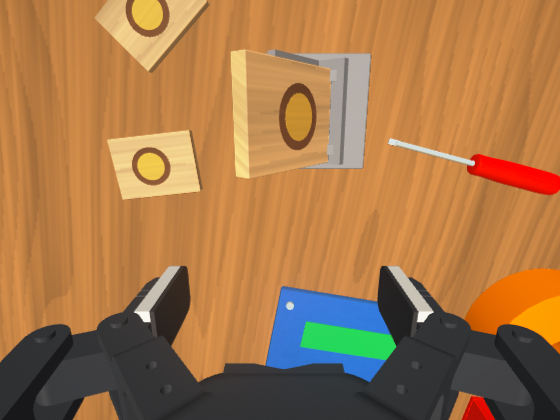

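```bash
python3 - <<'E'
from h import *
np.set_printoptions(precision=4,suppress=True)
c=load("w1");a=load("scene0");b=load("side0")
for n,p,z in(("tb+",(231,51),.1236),("tb-",(238,177),.1236),("tf+",(244.5,50),.1325),("tf-",(249.5,178),.1325),("bf+",(330,67),.04),("bf-",(330,162),.04),("inlay",(297.5,116.5),.085)): print(n,onz(c,p,z))
S=lambda x,y:(360+x/4.4-.4,170+y/4.4-.4); D=lambda x,y:(220+(x-396)/4.4-.4,110+y/4.4-.4)
print(tri(c,(297.5,116.5),a,S(200,177)),tri(c,(297.5,116.5),b,D(583,152)))
E
```

```text
tb+ [0.4451 0.3319 0.1236]
tb- [0.4607 0.2433 0.1236]
tf+ [0.4556 0.3326 0.1325]
tf- [0.4704 0.2458 0.1325]
bf+ [0.5253 0.3456 0.04  ]
bf- [0.5434 0.2569 0.04  ]
inlay [0.5006 0.2958 0.085 ]
(array([0.5001, 0.2948, 0.0818]), np.float64(0.002508650591939522)) (array([0.5008, 0.2958, 0.0827]), np.float64(0.00022320138935625592))
```

Call:
servo_tool:
  plan: [0.036,-0.006,0,-1,0.0854,0.072,-0.0115,0.005,-1,0.0854,0.072,-0.0115,0.045,-1,0.0854,0.072,-0.0115,0.085,-1,0.0854,0.072,-0.0115,0.12,-1,0.0854]

```text
time_s: 1.15
tool_pos: [0.4774, 0.2893, 0.0975]
orientation: [-0.0, 0.642, 0.766, -0.001]
wrist_force: [0.7, -0.1, 0.8]
opening: 0.0856
gripper_force: 0.0
```

Call:
servo_tool:
  plan: [0,0,0.006,0,0.0854,0,0,0.006,0,0.065,0,0,0.006,0,0.06,0,0,0.006,0,0.055,0,0,0.006,0,0.055]
  newtons: 20

```text
time_s: 1.65
tool_pos: [0.4795, 0.2898, 0.0956]
orientation: [0.001, 0.643, 0.766, 0.001]
wrist_force: [-1.9, -0.0, 0.5]
opening: 0.055
gripper_force: 0.7
```

```bash
python3 - <<'E'
from cell import *
from h import *
s=state();c=wrist(s,camera("wrist"));np.savez("pics/w2.npz",**c);b=camera("side")["color"]
print(s["tool_pos"],s["opening"],s["wrist_force"])
y=cv2.resize(b[100:200,210:330],None,fx=4,fy=4,interpolation=cv2.INTER_CUBIC)
w=c["color"][:400,:320]
cv2.imwrite("pics/w2.png",np.hstack([w,y])[...,::-1])
E
```

```text
[0.47953013 0.28976352 0.09562638] 0.05498856717993914 [-1.85918226 -0.00882967  0.50708981]
```

View pics/w2.png

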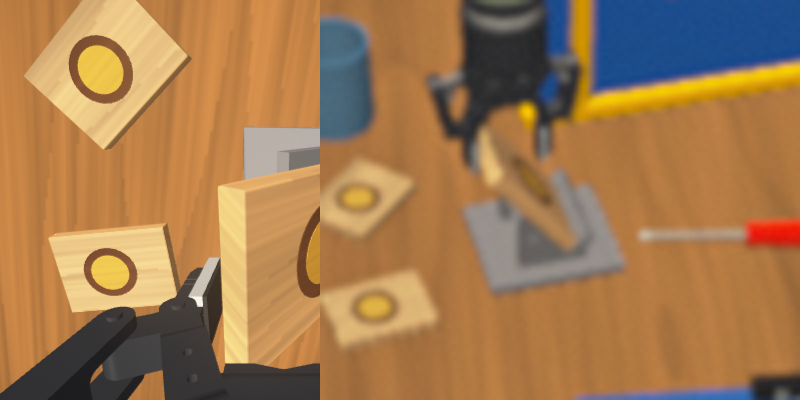

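Call:
servo_tool:
  plan: [0,0,0,0,0.05,0,0,0,0,0.045,0,0,0,0,0.04,0,0,0,0,0.03,0,0,0,0,0.02]
  newtons: 20

```text
time_s: 2.25
tool_pos: [0.4801, 0.2898, 0.0953]
orientation: [0.001, 0.643, 0.766, 0.002]
wrist_force: [-1.7, -0.9, 8.6]
opening: 0.031
gripper_force: 17.7
```

Call:
servo_tool:
  plan: [0,-0.004,-0.006,0,0.02,0,-0.008,-0.012,0,0.02,0,-0.012,-0.018,0,0.015,0,-0.015,-0.024,0,0.015,0,-0.015,-0.03,0,0.01]

```text
time_s: 2.75
tool_pos: [0.4645, 0.2869, 0.1246]
orientation: [0.001, 0.643, 0.766, 0.001]
wrist_force: [4.8, 1.1, -0.4]
opening: 0.0286
gripper_force: 17.7
```

```bash
python3 - <<'E'
from cell import *
from h import *
s=state();c=wrist(s,camera("wrist"));np.savez("pics/w3.npz",**c);b=camera("side")["color"]
print(s["tool_pos"],s["opening"],s["wrist_force"])
y=cv2.resize(b[100:200,210:330],None,fx=4,fy=4,interpolation=cv2.INTER_CUBIC)
w=c["color"][:400,120:440]
cv2.imwrite("pics/w3.png",np.hstack([w,y])[...,::-1])
E
```

```text
[0.46451517 0.28691582 0.12457979] 0.028593243138818832 [ 4.82772703  1.08804976 -0.39980018]
```

View pics/w3.png

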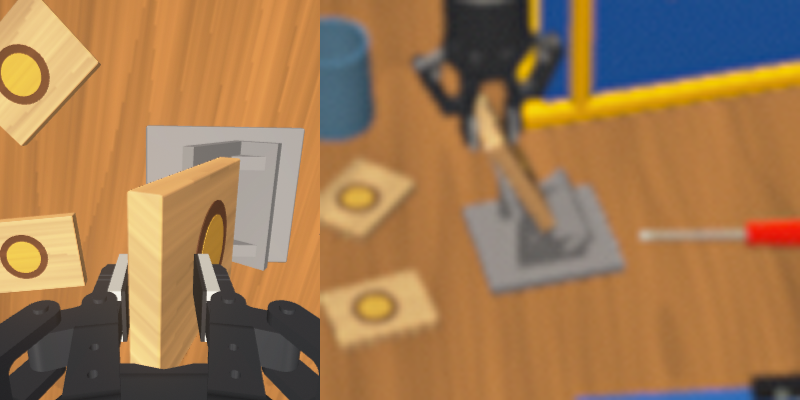

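Call:
servo_tool:
  plan: [0,0,-0.01,0,0.01,0,0,-0.02,0,0.01,0,0,-0.035,0,0.01,0,0,-0.055,0,0.01,0,0,-0.08,0,0.01]
  newtons: 25

```text
time_s: 3.35
tool_pos: [0.4597, 0.2855, 0.2011]
orientation: [-0.003, 0.643, 0.766, -0.005]
wrist_force: [0.1, 0.1, -1.2]
opening: 0.0145
gripper_force: 29.4
```

Call:
servo_tool:
  plan: [0,0,-0.015,0,0.01,0,0,-0.015,0,0.01,0,0,-0.015,0,0.01,0,0,-0.015,0,0.01,0,0,-0.015,0,0.01]
  newtons: 25

```text
time_s: 3.85
tool_pos: [0.4622, 0.2862, 0.2166]
orientation: [-0.001, 0.643, 0.766, -0.002]
wrist_force: [0.6, 0.0, -1.4]
opening: 0.0147
gripper_force: 29.5
```

Call:
servo_tool:
  plan: [-0.025,0.01,0,0,0.01,-0.055,0.021,0,0,0.01,-0.085,0.033,0,0,0.01,-0.115,0.044,0,0,0.01,-0.145,0.056,0,0,0.01]

```text
time_s: 4.35
tool_pos: [0.5436, 0.1525, 0.2175]
orientation: [-0.001, 0.643, 0.766, -0.001]
wrist_force: [0.1, 0.4, -1.7]
opening: 0.0143
gripper_force: 29.4
```

Call:
servo_tool:
  plan: [-0.03,0.012,0,0,0.01,-0.06,0.023,0,0,0.01,-0.09,0.034,0,0,0.01,-0.12,0.046,0,0,0.01,-0.142,0.055,0,0,0.01]

```text
time_s: 4.85
tool_pos: [0.6229, 0.0214, 0.2173]
orientation: [-0.001, 0.643, 0.766, -0.001]
wrist_force: [-0.0, 0.1, -1.6]
opening: 0.0143
gripper_force: 29.4
```

Call:
servo_tool:
  plan: [0,0,0,-8,0.01,0,0,0,-16,0.01,0,0,0,-24,0.01,0,0,0,-32,0.01,0,0,0,-40,0.01]

```text
time_s: 5.35
tool_pos: [0.622, 0.0233, 0.2172]
orientation: [-0.001, 0.339, 0.941, -0.0]
wrist_force: [0.3, -1.0, -1.2]
opening: 0.0148
gripper_force: 29.4
```

Call:
servo_tool:
  plan: [0,0,0,-8.5,0.01,0,0,0,-17,0.01,0,0,0,-25.5,0.01,0,0,0,-34,0.01,0,0,0,-41.5,0.01]

```text
time_s: 5.85
tool_pos: [0.622, 0.0234, 0.2172]
orientation: [-0.001, -0.016, 1.0, 0.0]
wrist_force: [-0.1, 0.6, -1.8]
opening: 0.0144
gripper_force: 29.4
```

Call:
servo_tool:
  plan: [0,0,0,0,0.01,0,0,0,0,0.01]

```text
time_s: 6.05
tool_pos: [0.6223, 0.0234, 0.2177]
orientation: [-0.001, -0.012, 1.0, 0.0]
wrist_force: [0.4, -0.3, -0.0]
opening: 0.014
gripper_force: 29.4
```

```bash
python3 - <<'E'
from cell import *
from h import *
s=state();print(s["tool_pos"],s["orientation"],s["opening"],s["joints"])
ims=[]
for n,(r,k) in dict(scene=(150,230),side=(110,240)).items():
    c=camera(n);np.savez(f"pics/{n}1.npz",**{k2:c[k2] for k2 in("color","camera_matrix","R","t")})
    ims.append(cv2.resize(c["color"][r:r+140,k:k+130],None,fx=3,fy=3,interpolation=cv2.INTER_CUBIC))
cv2.imwrite("pics/h4.png",np.hstack(ims)[...,::-1])
c=wrist(s,camera("wrist"));np.savez("pics/w4.npz",**c)
E
```

```text
[0.62226803 0.02337642 0.21767607] [-8.84101192e-04 -1.17039845e-02  9.99931108e-01  1.23891852e-04] 0.014016278623250672 [-1.01349829e-01  3.09171902e-01  1.41798327e+00  4.72887516e-05
  1.41622235e+00 -1.69556199e+00]
```

View pics/h4.png

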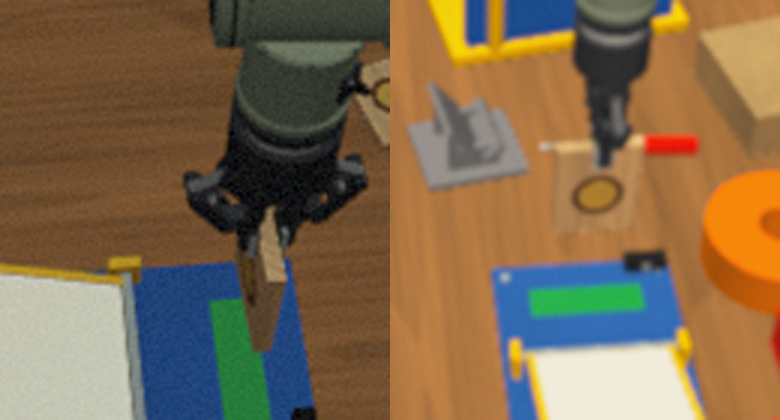

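```bash
python3 - <<'E'
from h import *
np.set_printoptions(precision=4,suppress=True)
b=load("side1");a=load("scene1")
m=b["color"][140:200,285:340]
# threshold-based outline
hsv=cv2.cvtColor(b["color"],cv2.COLOR_RGB2HSV).astype(int)
P=lambda x,y:(240+(x-390)/3-.33,110+y/3-.33)
def ony(c,uv,y):
    o,d=ray(c,uv);return o+d*(y-o[1])/d[1]
for n,p in dict(TL=(556,154),TR=(645,147),BR=(633,230),BL=(556,233),inlay=(598,194)).items():
    X=ony(b,P(*p),.016);print(n,X)
for z in(.05,.08,.11,.13,.17,.2): print(z,*[proj(b,(x,.016,z)).round(1) for x in(.577,.667)])
# edge columns per row
L=cv2.cvtColor(b["color"],cv2.COLOR_RGB2LAB).astype(int)
for r in range(158,190,3): print(r,b["color"][r,290:330:1].sum(1).tolist())
E
```

```text
TL [0.5745 0.016  0.2476]
TR [0.6663 0.016  0.2486]
BR [0.6648 0.016  0.1275]
BL [0.58   0.016  0.1318]
inlay [0.6221 0.016  0.1862]
0.05 [293.  204.3] [319.3 202.3]
0.08 [293.4 198.3] [320.1 196.2]
0.11 [293.8 192.1] [320.9 190. ]
0.13 [294.  187.8] [321.4 185.7]
0.17 [294.6 179. ] [322.5 177. ]
0.2 [295.1 172.2] [323.4 170.2]
158 [511, 533, 502, 469, 466, 488, 505, 518, 522, 528, 526, 518, 509, 502, 503, 500, 486, 430, 354, 245, 157, 115, 116, 126, 140, 146, 146, 211, 324, 429, 486, 503, 503, 482, 425, 356, 296, 267, 268, 274]
161 [382, 381, 371, 361, 348, 359, 404, 426, 421, 412, 399, 392, 385, 380, 381, 379, 382, 394, 383, 299, 189, 131, 142, 223, 328, 382, 392, 394, 395, 399, 404, 414, 405, 384, 343, 290, 280, 274, 279, 278]
164 [377, 382, 379, 370, 354, 354, 371, 385, 391, 385, 382, 373, 368, 368, 362, 364, 374, 383, 359, 277, 186, 162, 185, 263, 352, 399, 404, 400, 398, 399, 413, 411, 400, 375, 348, 328, 323, 330, 339, 339]
167 [378, 380, 384, 373, 359, 362, 378, 390, 389, 386, 379, 377, 370, 366, 361, 361, 366, 367, 369, 364, 350, 352, 365, 374, 390, 399, 405, 399, 396, 405, 
[... 784 characters left out ...]
 281, 328, 365, 384, 395, 407, 405, 394, 379, 360, 352, 352, 356, 356, 343, 334, 321]
182 [365, 372, 375, 365, 358, 369, 381, 383, 382, 381, 384, 377, 361, 361, 366, 370, 361, 359, 364, 374, 380, 391, 402, 408, 403, 390, 388, 396, 409, 399, 384, 371, 366, 360, 360, 359, 360, 348, 339, 330]
185 [367, 367, 375, 369, 370, 379, 382, 379, 376, 382, 380, 372, 370, 378, 386, 387, 374, 376, 375, 378, 384, 389, 396, 408, 414, 396, 393, 394, 388, 373, 359, 362, 373, 373, 362, 360, 357, 352, 346, 340]
188 [366, 375, 375, 378, 381, 376, 359, 351, 338, 337, 339, 345, 356, 377, 378, 373, 368, 376, 377, 374, 373, 364, 356, 364, 358, 358, 352, 357, 366, 362, 353, 363, 368, 376, 370, 363, 362, 360, 346, 335]
```

Call:
servo_tool:
  plan: [0,-0.001,0.025,1,0.01,0,-0.001,0.05,2,0.01,0,-0.001,0.075,2.7,0.01,0,-0.001,0.095,2.7,0.01,0,-0.001,0.106,2.7,0.01]

```text
time_s: 6.7
tool_pos: [0.6213, 0.0225, 0.1102]
orientation: [-0.002, 0.011, 1.0, 0.0]
wrist_force: [0.3, -0.0, -1.9]
opening: 0.0142
gripper_force: 29.4
```

Call:
servo_tool:
  plan: [0,0,0,0,0.01,0,0,0.002,0,0.01,0,0,0.003,0,0.01]

```text
time_s: 7.0
tool_pos: [0.624, 0.0222, 0.1111]
orientation: [0.001, 0.011, 1.0, -0.0]
wrist_force: [-0.1, 1.1, -1.7]
opening: 0.014
gripper_force: 29.4
```

Call:
servo_tool:
  plan: [0,0,0.001,0,0.01,0,0,0.002,0,0.01,0,0,0.002,0,0.01]

```text
time_s: 7.3
tool_pos: [0.6229, 0.0223, 0.1079]
orientation: [0.0, 0.01, 1.0, -0.0]
wrist_force: [-0.2, -1.0, -1.0]
opening: 0.0147
gripper_force: 29.4
```

Measure bottom clearance cheaply by force; continue down.

Call:
servo_tool:
  plan: [0,0,0.001,0,0.01,0,0,0.002,0,0.01,0,0,0.002,0,0.01]

```text
time_s: 7.6
tool_pos: [0.6226, 0.0223, 0.1053]
orientation: [-0.0, 0.01, 1.0, 0.0]
wrist_force: [-0.8, 1.0, -1.1]
opening: 0.0143
gripper_force: 29.4
```

Call:
servo_tool:
  plan: [0,0,0.001,0,0.01,0,0,0.0015,0,0.01,0,0,0.0015,0,0.01]

```text
time_s: 7.9
tool_pos: [0.6227, 0.0223, 0.1039]
orientation: [-0.0, 0.01, 1.0, 0.0]
wrist_force: [-0.3, 0.6, -1.2]
opening: 0.0141
gripper_force: 29.4
```

Call:
servo_tool:
  plan: [0,0,0.001,0,0.01,0,0,0.0015,0,0.01,0,0,0.0015,0,0.01]

```text
time_s: 8.2
tool_pos: [0.6227, 0.0224, 0.1024]
orientation: [-0.0, 0.01, 1.0, 0.0]
wrist_force: [-0.1, -0.3, -1.4]
opening: 0.0146
gripper_force: 29.4
```

Call:
servo_tool:
  plan: [0,0,0.001,0,0.01,0,0,0.0015,0,0.01,0,0,0.0015,0,0.01]

```text
time_s: 8.5
tool_pos: [0.6227, 0.0223, 0.1009]
orientation: [-0.0, 0.01, 1.0, 0.0]
wrist_force: [-0.0, 0.4, -0.6]
opening: 0.0143
gripper_force: 29.4
```

Call:
servo_tool:
  plan: [0,0,0.001,0,0.01,0,0,0.0015,0,0.01,0,0,0.0015,0,0.01]

```text
time_s: 8.8
tool_pos: [0.6227, 0.0224, 0.0994]
orientation: [-0.0, 0.01, 1.0, 0.0]
wrist_force: [-0.3, -0.1, -1.0]
opening: 0.015
gripper_force: 29.4
```

Call:
servo_tool:
  plan: [0,0,0.001,0,0.01,0,0,0.0015,0,0.01,0,0,0.0015,0,0.01]

```text
time_s: 9.1
tool_pos: [0.6227, 0.0223, 0.0979]
orientation: [-0.0, 0.01, 1.0, 0.0]
wrist_force: [-1.2, 0.4, -1.5]
opening: 0.0147
gripper_force: 29.4
```

Call:
servo_tool:
  plan: [0,0,0.001,0,0.01,0,0,0.0015,0,0.01,0,0,0.0015,0,0.01]

```text
time_s: 9.4
tool_pos: [0.6233, 0.0223, 0.0975]
orientation: [0.001, 0.01, 1.0, -0.0]
wrist_force: [-0.6, 0.5, 3.5]
opening: 0.0141
gripper_force: 30.1
```

```bash
python3 - <<'E'
from cell import *
from h import *
s=state();print(s["tool_pos"],s["wrist_force"])
ims=[]
for n,(r,k) in dict(scene=(190,240),side=(130,240)).items():
    c=camera(n);np.savez(f"pics/{n}2.npz",**{k2:c[k2] for k2 in("color","camera_matrix","R","t")})
    ims.append(cv2.resize(c["color"][r:r+110,k:k+100],None,fx=4,fy=4,interpolation=cv2.INTER_CUBIC))
cv2.imwrite("pics/h5.png",np.hstack(ims)[...,::-1])
E
```

```text
[0.6232781  0.02230752 0.09752036] [-0.60781645  0.54118702  3.46672023]
```

View pics/h5.png

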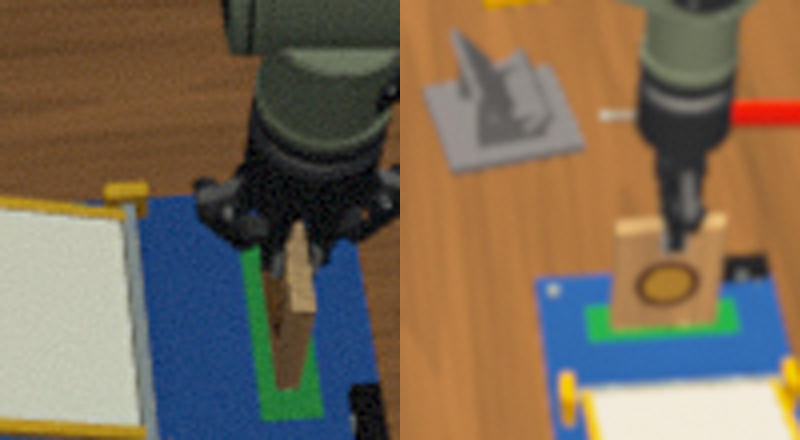

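Call:
servo_tool:
  plan: [0,0,0.0005,0,0.013,0,0,0.0005,0,0.016,0,0,0,0,0.02,0,0,0,0,0.025,0,0,0,0,0.035]
  newtons: 20

```text
time_s: 10.0
tool_pos: [0.6225, 0.0223, 0.0961]
orientation: [-0.0, 0.01, 1.0, 0.0]
wrist_force: [0.4, 0.4, 0.9]
opening: 0.0346
gripper_force: 0.0
```

Call:
servo_tool:
  plan: [0,0,0,0,0.05,0,0,0,0,0.05,0,0,0,0,0.05]

```text
time_s: 10.3
tool_pos: [0.6228, 0.0223, 0.0965]
orientation: [-0.0, 0.01, 1.0, -0.0]
wrist_force: [0.2, -0.5, 0.5]
opening: 0.0498
gripper_force: 0.0
```

```bash
python3 - <<'E'
from cell import *
from h import *
s=state();print(s["tool_pos"],s["wrist_force"],s["opening"])
ims=[]
for n,(r,k) in dict(scene=(190,240),side=(130,240)).items():
    c=camera(n);np.savez(f"pics/{n}3.npz",**{k2:c[k2] for k2 in("color","camera_matrix","R","t")})
    ims.append(cv2.resize(c["color"][r:r+110,k:k+100],None,fx=4,fy=4,interpolation=cv2.INTER_CUBIC))
cv2.imwrite("pics/h6.png",np.hstack(ims)[...,::-1])
E
```

```text
[0.62277643 0.02232395 0.09652669] [ 0.19336257 -0.52587273  0.5492702 ] 0.049773664907786015
```

View pics/h6.png

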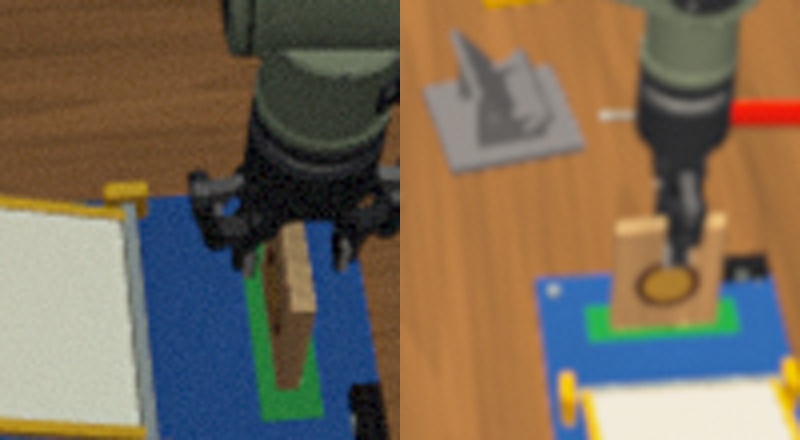

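Call:
servo_tool:
  plan: [0,0,-0.01,0,0.05,0,0,-0.025,0,0.05,0,0,-0.05,0,0.05,0,0,-0.085,0,0.05,0,0,-0.12,0,0.05]

```text
time_s: 10.9
tool_pos: [0.6228, 0.0223, 0.2191]
orientation: [0.001, 0.01, 1.0, -0.0]
wrist_force: [0.5, 0.2, 0.5]
opening: 0.0499
gripper_force: 0.0
```

Call:
servo_tool:
  plan: [0.018,-0.04,0,0,0.05,0.036,-0.08,0,0,0.05,0.055,-0.12,0,0,0.05,0.073,-0.16,0,0,0.05,0.091,-0.2,0,0,0.05]

```text
time_s: 11.4
tool_pos: [0.5273, -0.1773, 0.2187]
orientation: [0.001, 0.01, 1.0, -0.001]
wrist_force: [-0.1, -0.3, 0.3]
opening: 0.0499
gripper_force: 0.0
```

Call:
servo_tool:
  plan: [0.012,-0.027,0,0,0.05,0.025,-0.0545,0,0,0.05,0.025,-0.0545,0,0,0.05]

```text
time_s: 11.7
tool_pos: [0.5005, -0.2332, 0.2186]
orientation: [0.001, 0.013, 1.0, -0.001]
wrist_force: [-0.5, 0.1, 0.2]
opening: 0.05
gripper_force: 0.0
```

```bash
python3 - <<'E'
from cell import *
from h import *
s=state();print(s["tool_pos"],s["orientation"],s["joints"])
c=wrist(s,camera("wrist"));np.savez("pics/w5.npz",**c)
for n in("scene","side"):
    k=camera(n);np.savez(f"pics/{n}4.npz",**{k2:k[k2] for k2 in("color","camera_matrix","R","t")})
    if n=="side": y=cv2.resize(k["color"][130:270,240:340],None,fx=2.8,fy=3,interpolation=cv2.INTER_CUBIC)
cv2.imwrite("pics/w5.png",np.hstack([c["color"][:,:520],y])[...,::-1])
E
```

```text
[ 0.50052787 -0.23321681  0.21855856] [ 8.57184625e-04  1.27891380e-02  9.99916822e-01 -1.43240110e-03] [-5.91900499e-01  1.57369669e-01  1.60144006e+00 -1.48648961e-03
  1.37978044e+00 -2.13683779e+00]
```

View pics/w5.png

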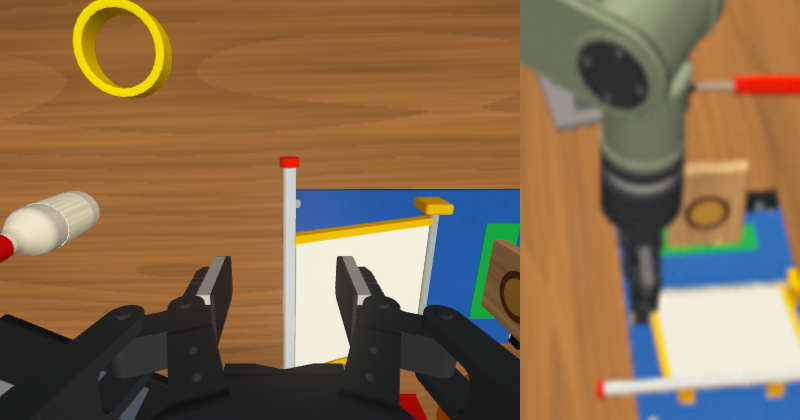

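```bash
python3 - <<'E'
from h import *
np.set_printoptions(precision=4,suppress=True)
c=load("w5")
for p in((289,156.5),(289,167),(289.5,238),(290,368)): print(p,onz(c,p,.092))
print("panel corner",onz(c,(297,238),.089),onz(c,(434,218),.036),onz(c,(420,322),.036))
for X in((.502,-.230,.092),): print(proj(c,X))
E
```

```text
(289, 156.5) [ 0.4626 -0.2266  0.092 ]
(289, 167) [ 0.4717 -0.2268  0.092 ]
(289.5, 238) [ 0.5382 -0.2276  0.092 ]
(290, 368) [ 0.6868 -0.2298  0.092 ]
panel corner [ 0.5396 -0.2205  0.089 ] [ 0.5404 -0.0679  0.036 ] [ 0.6734 -0.0703  0.036 ]
[286.083 200.564]
```

Call:
servo_tool:
  plan: [-0.0035,0.005,0.035,0,0.05,-0.0035,0.005,0.07,0,0.05,-0.0035,0.005,0.1,0,0.05,-0.0035,0.005,0.12,0,0.05,-0.0035,0.005,0.1345,0,0.05]

```text
time_s: 12.35
tool_pos: [0.505, -0.2229, 0.0806]
orientation: [-0.001, 0.009, 1.0, 0.001]
wrist_force: [-0.2, 0.6, 0.9]
opening: 0.0501
gripper_force: 0.0
```

Call:
servo_tool:
  plan: [0,0,0,0,0.04,0,0,0,0,0.03,0,0,0,0,0.024,0,0,0,0,0.02,0,0,0,0,0.018]
  newtons: 20

```text
time_s: 12.85
tool_pos: [0.5059, -0.2253, 0.0833]
orientation: [0.001, 0.01, 1.0, -0.001]
wrist_force: [-0.0, -0.4, 0.5]
opening: 0.0177
gripper_force: 0.3
```

Call:
servo_tool:
  plan: [0,0,0,0,0.016,0,0,0,0,0.014,0,0,0,0,0.012,0,0,0,0,0.01,0,0,0,0,0.008]

```text
time_s: 13.35
tool_pos: [0.5059, -0.2287, 0.0835]
orientation: [0.001, 0.01, 1.0, -0.004]
wrist_force: [-0.4, -9.4, 1.5]
opening: 0.0082
gripper_force: 17.7
```

Call:
servo_tool:
  plan: [0,-0.002,0,0,0.006,0,-0.003,0,0,0.004,0,-0.003,0,0,0.002,0,-0.003,0,0,0.002]

```text
time_s: 13.75
tool_pos: [0.5059, -0.2288, 0.0833]
orientation: [0.001, 0.011, 1.0, -0.001]
wrist_force: [-0.3, -3.9, 5.3]
opening: 0.0084
gripper_force: 19.4
```

```bash
cat > tip.py <<'E'
from cell import *
from h import *
np.set_printoptions(precision=4,suppress=True)
def redpix(c,lo=8):
    h=cv2.cvtColor(c["color"],cv2.COLOR_RGB2HSV).astype(int);return blobs(((h[...,0]<6)|(h[...,0]>174))&(h[...,1]>140)&(h[...,2]>70),lo)
s=state();c=wrist(s,camera("wrist"))
print(s["tool_pos"],s["opening"],s["gripper_force"],s["wrist_force"])
print("wrist red",[(b[0].round(1).tolist(),b[1].tolist()) for b in redpix(c)])
for n in("scene","side"):
    k=camera(n);print(n,[(b[0].round(1).tolist(),b[1].tolist()) for b in redpix(k,4) if 150<b[0][0]<370 and b[1][4]<200])
E
python3 tip.py
```

```text
[ 0.5059 -0.2288  0.0833] 0.008382677176079446 19.391018450260162 [-0.2676 -3.8732  5.3252]
wrist red [([283.5, 191.5], [266, 180, 36, 24, 826])]
scene [([210.9, 323.7], [208, 322, 7, 5, 30])]
side [([329.1, 158.0], [316, 156, 27, 5, 128]), ([368.4, 252.2], [368, 250, 2, 5, 9]), ([268.6, 259.2], [268, 257, 2, 5, 9]), ([304.3, 331.8], [300, 328, 9, 9, 65])]
```

Call:
servo_tool:
  plan: [0,0.001,-0.003,0,0.002,0,0.003,-0.008,0,0.002,0,0.0065,-0.0155,0,0.002,0,0.0115,-0.0245,0,0.002,0,0.0165,-0.0335,0,0.002]
  newtons: 30

```text
time_s: 14.4
tool_pos: [0.505, -0.21, 0.1159]
orientation: [-0.0, 0.01, 1.0, 0.001]
wrist_force: [-0.2, 0.7, -0.1]
opening: 0.0018
gripper_force: 0.0
```

```bash
python3 tip.py
```

```text
[ 0.505  -0.21    0.1159] 0.0017691867638283771 0.0 [-0.1631  0.7236 -0.1044]
wrist red [([250.1, 180.3], [235, 171, 31, 20, 544])]
scene [([211.1, 323.5], [208, 322, 7, 5, 28])]
side [([329.2, 158.0], [316, 155, 27, 6, 131]), ([368.3, 252.0], [367, 250, 3, 5, 10]), ([268.5, 259.2], [268, 257, 2, 5, 8]), ([304.3, 331.8], [300, 327, 9, 10, 65])]
```

```bash
cat >> tip.py <<'E'
w5=load("w5");r=[b for b in redpix(w5) if 250<b[0][0]<330][0]
k=redpix(c)[0];print(r[0],tri(w5,r[0],c,k[0]))
P=lambda p:onz(c,p,.0)
hs=cv2.cvtColor(c["color"],cv2.COLOR_RGB2HSV).astype(int)
for row in (215,230,245,260): 
    m=np.where((hs[row,200:320,1]<40)&(hs[row,200:320,2]>110))[0]+200; print(row,m.min() if len(m) else None,m.max() if len(m) else None,len(m))
cv2.imwrite("pics/cur.png",c["color"][...,::-1])
a,b=load("scene4"),load("side4")
for q in redpix(b,4):
    if 260<q[0][0]<275: print("side tip",q[0],tri(w5,r[0],b,q[0]))
# fingertip pixels of TCP axis points
s2=state();print([ (d,proj(c,s2["tool_pos"]+np.array([0,0,-d])).round(1)) for d in(-.02,0,.011)])
E
python3 tip.py
```

```text
[ 0.506  -0.2109  0.1166] 0.002127150245535156 0.0 [0.2598 0.1409 0.3669]
wrist red [([251.6, 178.2], [237, 169, 30, 19, 542])]
scene [([210.9, 323.7], [208, 322, 7, 5, 30])]
side [([329.1, 158.0], [316, 155, 27, 6, 130]), ([368.4, 252.2], [368, 250, 2, 5, 9]), ([268.4, 259.0], [268, 257, 2, 5, 9]), ([304.3, 331.8], [300, 327, 9, 10, 65])]
[289.     161.9517] (array([ 0.467 , -0.2268,  0.0937]), np.float64(0.00021817995820913634))
215 243 262 20
230 244 279 31
245 244 263 20
260 245 300 41
side tip [268.5556 259.2222] (array([ 0.4676, -0.2267,  0.0899]), np.float64(9.556158153931933e-05))
[(-0.02, array([280.7, 275.2])), (0, array([281. , 257.1])), (0.011, array([281.2, 248.8]))]
```

```bash
python3 - <<'E'
import cell; print([n for n in dir(cell) if not n.startswith("__")], cell.state().keys())
import cv2
g=cv2.imread("pics/cur.png");
for r in range(215,330,5): print(r,g[r,255:311:5].sum(1).tolist())
E
```

```text
['PlanningError', 'camera', 'close_job', 'state', 'tip_extent'] dict_keys(['time_s', 'joints', 'joint_vel', 'joint_efforts', 'tool_pos', 'orientation', 'wrist_force', 'ft_torque', 'gripper_force', 'opening'])
215 [736, 729, 418, 419, 414, 411, 411, 407, 403, 399, 406, 404]
220 [736, 730, 413, 411, 412, 409, 402, 406, 405, 405, 402, 403]
225 [735, 730, 416, 464, 663, 408, 400, 404, 404, 402, 405, 403]
230 [735, 730, 420, 678, 668, 408, 407, 407, 402, 404, 404, 400]
235 [735, 730, 415, 422, 579, 407, 403, 408, 401, 403, 401, 401]
240 [735, 730, 408, 407, 407, 409, 409, 407, 402, 396, 403, 406]
245 [735, 731, 410, 408, 410, 401, 402, 404, 405, 403, 399, 400]
250 [735, 731, 408, 407, 406, 402, 405, 403, 401, 403, 404, 399]
255 [735, 731, 407, 476, 477, 176, 385, 476, 475, 433, 403, 405]
260 [735, 730, 409, 476, 476, 171, 384, 475, 477, 473, 402, 405]
265 [184, 184, 222, 476, 474, 170, 387, 477, 476, 462, 185, 185]
270 [181, 181, 287, 475, 473, 168, 379, 403, 474, 476, 187, 188]
275 [186, 187, 417, 473, 473, 166, 379, 334, 475, 476, 193, 196]
280 [173, 174, 472, 471, 472, 161, 374, 326, 473, 474, 183, 188]
285 [168, 172, 469, 472, 472, 160, 460, 267, 474, 474, 182, 185]
290 [168, 166, 510, 585, 582, 181, 475, 276, 582, 532, 183, 184]
295 [165, 166, 167, 165, 716, 225, 511, 359, 173, 178, 179, 182]
300 [222, 229, 163, 163, 287, 220, 752, 235, 171, 174, 196, 239]
305 [158, 160, 159, 159, 172, 243, 752, 220, 168, 171, 178, 178]
310 [159, 156, 159, 159, 169, 243, 752, 219, 169, 170, 172, 177]
315 [154, 154, 158, 155, 191, 244, 752, 213, 161, 168, 171, 172]
320 [149, 153, 152, 157, 190, 240, 752, 197, 152, 165, 167, 169]
325 [131, 129, 129, 162, 191, 293, 753, 196, 148, 140, 143, 148]
```

```bash
python3 - <<'E'
import cell
from cell import *
from h import *
print(tip_extent() if callable(tip_extent) else tip_extent)
s=state();c=wrist(s,camera("wrist"))
for xo in(0,.005,.011):print(xo,[(d,proj(c,s["tool_pos"]+np.array([-xo,0,-d])).round(1).tolist()) for d in(-.03,-.02,-.01,0,.011)])
E
```

```text
0.011
0 [(-0.03, [280.9, 289.3]), (-0.02, [281.0, 278.1]), (-0.01, [281.1, 268.3]), (0, [281.3, 259.6]), (0.011, [281.4, 251.1])]
0.005 [(-0.03, [280.6, 278.9]), (-0.02, [280.8, 268.3]), (-0.01, [280.9, 259.0]), (0, [281.1, 250.8]), (0.011, [281.2, 242.8])]
0.011 [(-0.03, [280.3, 266.2]), (-0.02, [280.5, 256.4]), (-0.01, [280.7, 247.7]), (0, [280.8, 240.0]), (0.011, [280.9, 232.6])]
```

Call:
servo_tool:
  plan: [0,-0.009,-0.01,0,0.045,0,-0.0175,-0.01,0,0.05,0,-0.0175,0,0,0.05,0,-0.0175,0.015,0,0.05,0,-0.0175,0.03,0,0.05]
  newtons: 25

```text
time_s: 15.25
tool_pos: [0.5043, -0.2284, 0.0837]
orientation: [-0.001, 0.011, 1.0, 0.0]
wrist_force: [-0.1, -0.0, -0.3]
opening: 0.05
gripper_force: 0.0
```

Call:
servo_tool:
  plan: [0,0,0.014,0,0.05,0,0,0.0245,0,0.05,0,0,0.0245,0,0.04,0,0,0.0245,0,0.03,0,0,0.0245,0,0.022]

```text
time_s: 15.75
tool_pos: [0.5057, -0.2291, 0.0617]
orientation: [0.001, 0.01, 1.0, -0.0]
wrist_force: [-0.3, -0.5, 0.7]
opening: 0.022
gripper_force: 0.0
```

Call:
servo_tool:
  plan: [0,0,0,0,0.018,0,0,0,0,0.015,0,0,0,0,0.012,0,0,0,0,0.008,0,0,0,0,0.006]

```text
time_s: 16.25
tool_pos: [0.5054, -0.2289, 0.0617]
orientation: [0.0, 0.01, 1.0, -0.0]
wrist_force: [-0.5, 0.1, 3.0]
opening: 0.0106
gripper_force: 24.3
```

Call:
servo_tool:
  plan: [0,0.0005,-0.0015,0,0.006,0,0.001,-0.003,0,0.006,0,0.002,-0.0055,0,0.006,0,0.003,-0.008,0,0.006,0,0.003,-0.008,0,0.006]

```text
time_s: 16.75
tool_pos: [0.5054, -0.2259, 0.0695]
orientation: [0.0, 0.01, 1.0, -0.0]
wrist_force: [3.0, -2.9, -2.2]
opening: 0.0111
gripper_force: 24.4
```

```bash
python3 tip.py | head -5
```

```text
[ 0.5054 -0.2259  0.0695] 0.011053271603925238 24.377919137477875 [ 3.0239 -2.8813 -2.2117]
wrist red [([283.6, 205.1], [263, 191, 43, 30, 1168])]
scene [([212.0, 322.2], [209, 320, 7, 6, 36])]
side [([329.2, 158.0], [316, 155, 27, 6, 130]), ([368.8, 249.9], [368, 248, 3, 5, 9]), ([268.4, 257.1], [268, 255, 2, 5, 8]), ([304.2, 331.8], [300, 327, 9, 10, 65])]
[289.     161.9517] (array([ 0.4656, -0.2254,  0.1057]), np.float64(0.0029649676208520436))
```

Call:
servo_tool:
  plan: [0,0.003,-0.006,0,0.006,0,0.0065,-0.0135,0,0.006,0,0.011,-0.021,0,0.006,0,0.0155,-0.0285,0,0.006,0,0.0205,-0.035,0,0.006]

```text
time_s: 17.4
tool_pos: [0.5058, -0.2061, 0.1056]
orientation: [0.001, 0.01, 1.0, -0.001]
wrist_force: [1.5, -6.1, 0.2]
opening: 0.0111
gripper_force: 24.4
```

Call:
servo_tool:
  plan: [0,0.005,-0.007,0,0.006,0,0.0105,-0.0135,0,0.006,0,0.0165,-0.0195,0,0.006,0,0.0225,-0.0255,0,0.006,0,0.029,-0.031,0,0.006]

```text
time_s: 17.9
tool_pos: [0.5065, -0.1775, 0.1372]
orientation: [0.001, 0.01, 1.0, -0.002]
wrist_force: [0.3, -6.2, 2.6]
opening: 0.0108
gripper_force: 24.3
```

```bash
python3 tip.py | head -5
```

```text
[ 0.5065 -0.1775  0.1372] 0.010759067192251153 24.34082329273224 [ 0.2817 -6.2096  2.618 ]
wrist red [([283.5, 203.2], [263, 189, 42, 29, 1121])]
scene [([232.1, 310.3], [229, 308, 7, 6, 33])]
side [([329.1, 158.0], [316, 155, 27, 6, 129]), ([266.7, 230.0], [266, 228, 3, 5, 10]), ([304.3, 331.9], [300, 328, 9, 9, 64])]
[289.     161.9517] (array([ 0.4579, -0.2016,  0.1883]), np.float64(0.05312000625020575))
```

Call:
servo_tool:
  plan: [0,0.007,-0.005,0,0.006,0,0.014,-0.01,0,0.006,0,0.021,-0.0145,0,0.006,0,0.0285,-0.0185,0,0.006,0,0.036,-0.022,0,0.006]

```text
time_s: 18.55
tool_pos: [0.5074, -0.1421, 0.1598]
orientation: [0.001, 0.011, 1.0, -0.002]
wrist_force: [-1.2, -6.6, 3.9]
opening: 0.0111
gripper_force: 24.8
```

Call:
servo_tool:
  plan: [0,0.008,-0.0035,0,0.006,0,0.016,-0.0065,0,0.006,0,0.024,-0.009,0,0.006,0,0.0325,-0.011,0,0.006,0,0.039,-0.0125,0,0.006]

```text
time_s: 19.05
tool_pos: [0.5083, -0.1012, 0.1716]
orientation: [0.001, 0.01, 1.0, -0.001]
wrist_force: [1.5, -3.0, 5.4]
opening: 0.0111
gripper_force: 26.1
```

Call:
servo_tool:
  plan: [0,0,0,0,0.006,0,0,0,0,0.006]

```text
time_s: 19.25
tool_pos: [0.5083, -0.101, 0.1715]
orientation: [0.001, 0.01, 1.0, -0.0]
wrist_force: [1.8, -2.3, 6.7]
opening: 0.011
gripper_force: 26.2
```

```bash
cat >> tip.py <<'E'
sd=dict(camera("side"));sc=dict(camera("scene"))
q=[b for b in redpix(sc,4) if 180<b[0][0]<300 and b[0][1]<340 and b[1][4]<100]
p=[b for b in redpix(sd,4) if 255<b[0][0]<285 and b[0][1]<300]
for b in q:
    for zz in(.18,.19,.2,.204,.21): print("scene far tip at z",zz,onz(sc,b[0],zz))
for b in p:
    for zz in(.18,.19,.2,.204,.21): print("side near tip at z",zz,onz(sd,b[0],zz))
if redpix(c):print("wrist near tip",onz(c,redpix(c)[0][0],s["tool_pos"][2]+.0305))
E
python3 tip.py
```

```text
[ 0.5083 -0.101   0.1715] 0.011011748230729947 26.241073608398438 [ 1.7684 -2.3357  6.7105]
wrist red [([283.5, 204.3], [263, 190, 42, 30, 1151])]
scene [([266.5, 302.0], [263, 300, 8, 5, 34])]
side [([329.1, 158.0], [316, 155, 27, 6, 129]), ([364.6, 196.2], [364, 195, 2, 4, 5]), ([264.7, 202.4], [264, 200, 3, 5, 10]), ([304.4, 331.8], [300, 327, 9, 10, 65])]
[289.     161.9517] (array([ 0.4581, -0.1636,  0.215 ]), np.float64(0.13006996855934438))
215 None None 0
230 270 298 29
245 270 305 29
260 257 319 53
side tip [268.5556 259.2222] (array([ 0.4676, -0.2267,  0.0899]), np.float64(9.556158153931933e-05))
[(-0.02, array([280.6, 278.2])), (0, array([280.9, 259.6])), (0.011, array([281.1, 251.1]))]
scene far tip at z 0.18 [ 0.7578 -0.1073  0.18  ]
scene far tip at z 0.19 [ 0.7617 -0.1077  0.19  ]
scene far tip at z 0.2 [ 0.7655 -0.1081  0.2   ]
scene far tip at z 0.204 [ 0.767  -0.1083  0.204 ]
scene far tip at z 0.21 [ 0.7693 -0.1085  0.21  ]
side near tip at z 0.18 [ 0.4712 -0.0828  0.18  ]
side near tip at z 0.19 [ 0.4703 -0.0918  0.19  ]
side near tip at z 0.2 [ 0.4694 -0.1009  0.2   ]
side near tip at z 0.204 [ 0.469  -0.1045  0.204 ]
side near tip at z 0.21 [ 0.4685 -0.1099  0.21  ]
wrist near tip [ 0.4699 -0.0991  0.202 ]
```

Call:
servo_tool:
  plan: [0,0.004,-0.001,0,0.006,0,0.009,-0.002,0,0.006,0,0.014,-0.003,0,0.006,0,0.0185,-0.004,0,0.006,0,0.0225,-0.0045,0,0.006]

```text
time_s: 20.0
tool_pos: [0.5087, -0.078, 0.1741]
orientation: [0.001, 0.01, 1.0, 0.0]
wrist_force: [5.7, -1.9, 0.7]
opening: 0.0114
gripper_force: 25.8
```

Call:
servo_tool:
  plan: [0,0.003,-0.0005,0,0.006,0,0.006,-0.0005,0,0.006,0,0.008,-0.001,0,0.006,0,0.0095,-0.001,0,0.006,0,0.0095,-0.001,0,0.006]

```text
time_s: 20.5
tool_pos: [0.5088, -0.0683, 0.1744]
orientation: [0.0, 0.01, 1.0, 0.001]
wrist_force: [6.8, -1.1, -0.9]
opening: 0.0109
gripper_force: 25.7
```

Call:
servo_tool:
  plan: [0,0,0,0,0.006,0,0,0,0,0.006,0,0,0,0,0.006,0,0,0,0,0.006,0,0,0,0,0.006]

```text
time_s: 21.0
tool_pos: [0.5087, -0.0684, 0.1744]
orientation: [0.0, 0.01, 1.0, 0.001]
wrist_force: [5.4, -2.1, 0.5]
opening: 0.0107
gripper_force: 25.7
```

Call:
servo_tool:
  plan: [0,0,0,0,0.006,0,0,0,0,0.006,0,0,0,0,0.006,0,0,0,0,0.006,0,0,0,0,0.006]

```text
time_s: 21.5
tool_pos: [0.5087, -0.0684, 0.1744]
orientation: [0.0, 0.01, 1.0, 0.001]
wrist_force: [7.3, -0.8, -0.3]
opening: 0.0108
gripper_force: 25.7
```

```bash
python3 tip.py|grep -v "0.18\|0.19 \|0.21"; python3 - <<'E'
from cell import *
from h import *
c=camera("side");b=load("side4")  # plaque check: compare with picture after release
d=np.abs(c["color"][165:213,288:325].astype(int)-b["color"][165:213,288:325]).sum(2);print("plaque change mean, frac",d.mean(),(d>90).mean())
E
```

```text
[ 0.5087 -0.0684  0.1744] 0.010784166109662483 25.661728084087372 [ 7.2733 -0.8433 -0.251 ]
wrist red [([283.6, 205.0], [263, 191, 42, 30, 1149]), ([555.2, 384.4], [547, 363, 13, 37, 256])]
scene [([281.7, 300.1], [278, 298, 8, 6, 35])]
side [([329.1, 158.0], [316, 156, 27, 5, 128]), ([362.5, 187.3], [362, 186, 2, 4, 6]), ([263.8, 193.5], [263, 192, 3, 4, 8]), ([304.3, 331.8], [300, 327, 9, 10, 65])]
215 None None 0
230 270 298 29
245 270 297 28
260 257 310 51
side tip [268.5556 259.2222] (array([ 0.4676, -0.2267,  0.0899]), np.float64(9.556158153931933e-05))
[(-0.02, array([281.1, 278.2])), (0, array([281.3, 259.7])), (0.011, array([281.4, 251.2]))]
scene far tip at z 0.2 [ 0.7645 -0.075   0.2   ]
scene far tip at z 0.204 [ 0.7661 -0.0753  0.204 ]
side near tip at z 0.2 [ 0.4703 -0.0648  0.2   ]
side near tip at z 0.204 [ 0.4699 -0.0686  0.204 ]
wrist near tip [ 0.4706 -0.0665  0.2049]
plaque change mean, frac 136.44819819819818 0.6441441441441441
```

```bash
python3 - <<'E'
from cell import *
from h import *
c=camera("scene")
a=load("scene4")["color"].astype(int);n=c["color"].astype(int)
d=np.abs(n-a).sum(2)[235:300,296:325]
print(d.mean(),(d>90).mean())
for r in range(0,65,8): print(235+r,(d[r:r+8]>90).sum(0))
E
```

```text
11.99628647214854 0.0
235 [0 0 0 0 0 0 0 0 0 0 0 0 0 0 0 0 0 0 0 0 0 0 0 0 0 0 0 0 0]
243 [0 0 0 0 0 0 0 0 0 0 0 0 0 0 0 0 0 0 0 0 0 0 0 0 0 0 0 0 0]
251 [0 0 0 0 0 0 0 0 0 0 0 0 0 0 0 0 0 0 0 0 0 0 0 0 0 0 0 0 0]
259 [0 0 0 0 0 0 0 0 0 0 0 0 0 0 0 0 0 0 0 0 0 0 0 0 0 0 0 0 0]
267 [0 0 0 0 0 0 0 0 0 0 0 0 0 0 0 0 0 0 0 0 0 0 0 0 0 0 0 0 0]
275 [0 0 0 0 0 0 0 0 0 0 0 0 0 0 0 0 0 0 0 0 0 0 0 0 0 0 0 0 0]
283 [0 0 0 0 0 0 0 0 0 0 0 0 0 0 0 0 0 0 0 0 0 0 0 0 0 0 0 0 0]
291 [0 0 0 0 0 0 0 0 0 0 0 0 0 0 0 0 0 0 0 0 0 0 0 0 0 0 0 0 0]
299 [0 0 0 0 0 0 0 0 0 0 0 0 0 0 0 0 0 0 0 0 0 0 0 0 0 0 0 0 0]
```

The plaque hasn't moved since I let go of it, and the flap is held upright.

```bash
python3 -c "
from cell import *
print(close_job())"
```

```text
the job is handed in; nothing more can be done
None
```

I handed the job in with the plaque standing free in the middle of the pad and the fingers still holding the flap at about 0.005 rad from upright by camera measurement; the hand-in gave no verdict.

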